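# Index the sample turntable of a vial reader

### The job

Turn the vial turntable on to its next station: lift the black knob of the spring index pin out of the long loading slot, swing the turntable anticlockwise (seen from above), and let the pin drop fully home in the first small hole it comes to, so that the table is locked. The ring is never clamped at quite the same angle, so feel for the hole; do not force the pin sideways against the ring, let go of the knob at the end and leave the glassware around alone.

Things in the scene. Friction and masses are not known exactly. Their poses are not given: they have to be found in the camera images.
- stand: Fixed stand of the vial reader: white round foot of 152 mm radius, 40 mm high, with a white post and an overhanging reading head (underside 143 mm, top 206 mm above the bench) on its far side. Origin: on the turntable's vertical axis, at bench height; z up; the reading head lies along its +x axis.
- turntable (a joint): Angle (rad) of the aluminium turntable about the stand's axis, positive anticlockwise seen from above; at 0 the pin lies 150 degrees anticlockwise from the stand's +x. Range -0.95 to 2.2, drag about 0.2 N m, stays where left, starts near 0. Table 98 mm radius; vial caps at 120 mm height, 68 mm radius; index arm 24 mm wide, top at 66 mm, out to 141 mm radius.
- track (a point): Point fixed to the stand: where the slot's middle nominally lies, at 125 mm radius on top of the steel index ring (107 to 143 mm radius, top 50 mm above the bench). The ring has a loading slot 60 mm long along the track, in which the pin starts with free play, and 12 mm wide holes at 1.05 (next station), 1.67 and -0.80 rad from the slot's middle.
- nominal_next (a point): Point fixed to the stand: where the next hole would lie (turntable at 1.05 rad) if the ring were clamped truly. The ring is clamped by hand up to 0.14 rad either way and its angle is not reported, so the hole is found between 0.90 and 1.20 rad. Between slot and hole the ring's top is flat: a pin let down there rides on it (pin 0.008) until it comes over a hole.
- pin (a joint): Lift of the spring index pin (m): 0 = fully down (home when over a hole or the slot), 0.008 = its nose just clear of the ring's top, 0.014 = top stop. 10 mm steel pin with a slightly rounded nose in the index arm at 125 mm radius; it fits a hole with 1 mm play each way. A spring pushes it down with about 7 N at 0, 11 N at 0.008 and 14 N at 0.014; sliding it along the ring takes a sideways push of about 5 N at the knob.
- knob (a point): Middle of the pin's pull knob: an upright black plastic cylinder, 24 mm in diameter and 35 mm tall (80 to 115 mm above the bench when the pin is down), on top of the pin at 125 mm radius from the turntable's axis; it rises with the pin and swings with the table. This point is 98.5 mm above the bench when the pin is down. A guide boss of 20 mm diameter under it reaches to 76 mm.
- wash_bottle: Bystander: white wash bottle with a blue cap, 64 mm in diameter, 150 mm tall; origin under its centre. Leave it alone.
- beaker: Bystander: empty glass beaker, 72 mm in diameter, 90 mm tall; origin under its centre. Leave it alone.
- buffer_jar: Bystander: small amber jar with a white cap, 48 mm in diameter, 70 mm tall; origin under its centre. Leave it alone.

How it is judged:
By the outcome, as a careful person would: the job done as asked, in the order asked, and still so for the second after the job is handed in, with the robot touching nothing.
It also fails if it takes over 42 s, if anything falls off the work surface, if the arm or the gripper's body presses on something with over 40 N, if the wrist force passes 120 N, or if a joint passes its speed limit or range.

### The arm

A 7-joint arm with a two-finger parallel gripper is mounted at the origin on the work surface. World frame = base frame: x ahead of the robot, y to its left, z up, the work surface at z = 0. Lengths are in mm, angles in rad, forces in N, time in s.
With the tool pointing down it reaches from about 400 to 850 mm from the base axis. Payload 4.5 kg.
Tool frame: the origin (TCP) lies at the very end of the fingers, on their centre line; the grasp point (between the pads) lies r.hold_point_z behind it (r.hold_point_z is the distance from the TCP to the grasp point, in mm); z points along the fingers, y is the line along which they close (so a half turn about z gives the same grasp; the last joint's range is limited). The gripper opens to 88 mm and grips with 3 to 60 N. Pads are 18 mm wide; open, the fingers measure 123 mm over their backs; the gripper's body (75 mm by 187 mm) begins 45 mm behind the grasp point.
Start: joints at [1.375, 0.689, -0.195, 1.565, 0.157, 0.902, -0.215], TCP at [142.392, -608.587, 238.743] pointing down, gripper open.
Joint ranges: [-3.01, 3.01], [-0.46, 2.08], [-1.47, 1.51], [0.13, 2.56], [-1, 4.14], [0.04, 2.09], [-2.66, 2.66]. Speed limits (rad/s): [2.57, 2.57, 3.14, 3.14, 3.14, 3.14, 3.14].

### API

Orientations are given as a rotation vector (axis times angle).
In Python, from plant import r, fingers, kinematics, eyes, sign_off, monitor gives the robot as it stands. The module is installed in compiled form; this text tells all that it offers. Calls block until the motion is done:
- r.reach(position, orientation): joint-space move of the TCP to a pose.
- r.move_straight(position, rot=None, rate=150, guard=None): straight line of the TCP; rot=None keeps the orientation; rate is the mean speed in mm/s. With guard (N) it stops when the force on the tool has changed by that much, and returns True; else False.
- r.movej(angles): joint-space move.
- fingers.release() and fingers.close_gripper(squeeze=None): open the fingers fully, or close them until they stop; squeeze is the grip in N (None keeps the last).
- r.sleep(seconds).
- kinematics.solve_ik(position, orientation): joint angles nearest the present ones, or None.
- eyes.snapshot(name): name is "side" or "top" or "wrist"; returns a dict with "pixels" (420x560x3 uint8, red, green, blue), "camera_matrix" (3x3 intrinsics, pixels), "position" and "orientation" of the camera in the world; the wrist camera has in their place "tool_from_camera" (4x4, takes a point from camera to tool coordinates, whose origin is the TCP and whose axes are the flange's). Camera axes: x right, y down, z forward; pixel columns grow to the right and rows downward; lengths in mm; the calibration is good to about 2 mm. The wrist camera is an equidistant fisheye: a pixel r from the principal point sees the ray r / f radians off the axis. A picture is of the moment at which its call begins: read the wrist's pose just before it. There is no depth.
A pose or a line that the arm cannot do raises r.MotionError and nothing moves.
- sign_off(): hands the job in; it is judged then, once.
Readings, each from a call of its own:
- monitor.current_clock(): time.
- monitor.current_joint_positions(): joint angles.
- monitor.current_joint_velocities(): joint speeds.
- monitor.current_joint_efforts(): joint torques, N m.
- monitor.current_position(): TCP position.
- monitor.current_tcp_rot(): TCP orientation.
- monitor.current_ft_force(): force on the tool from outside, world axes, zero at the start.
- monitor.current_ft_torque(): the same for the moment, N m.
- monitor.current_gripper_width(): finger opening in mm.
- monitor.current_gripper_force(): force on a finger pad.
Only numpy, scipy, OpenCV 4.12 (cv2) and the standard library are available. Lean on these libraries where they do the work, as an engineer would, in place of code of your own. Each camera call takes 0.05 s, during which the arm holds its last target. There are 200 camera calls.

## Working session

There is one attempt and no reset: what is moved stays moved. The work goes in short steps, each a Python script; the robot and the scene stay as the last script left them, time stands still between calls to the robot, and variables do not carry over. Pictures are saved under pics/ and viewed, at most 10 in all, crops included, and the job is handed in when it is done.

```bash
mkdir -p pics; python3 - <<'E'
from plant import r,fingers,kinematics,eyes,monitor
import cv2,numpy as np
np.set_printoptions(precision=4,suppress=True)
for n in("top","side"):
    s=eyes.snapshot(n);cv2.imwrite(f"pics/{n}1.png",s["pixels"][:,:,::-1])
    print(n,s["camera_matrix"],s["position"],s["orientation"])
print(monitor.current_tcp_rot(),r.hold_point_z,monitor.current_clock())
E
```

```text
top [[513.2621   0.     283.7617]
 [  0.     513.2621 216.7776]
 [  0.       0.       1.    ]] [ 502.3838   33.1331 1165.4455] [-2.1575  2.2109 -0.0789]
side [[513.2892   0.     284.9987]
 [  0.     513.2892 210.5529]
 [  0.       0.       1.    ]] [300.1339 917.585  605.92  ] [-0.3543  2.5571 -1.4932]
[-3.1193 -0.3601  0.0005] 18.700000000000003 0.1
```

View pics/top1.png

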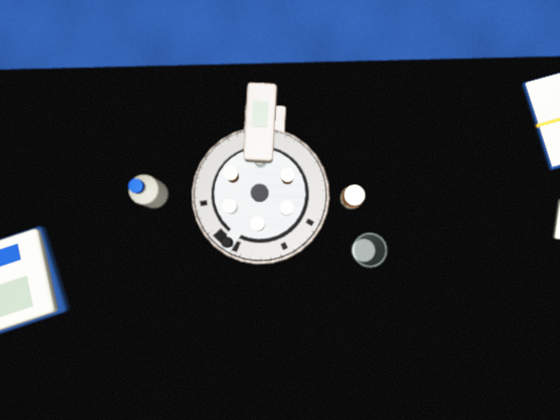

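View pics/side1.png

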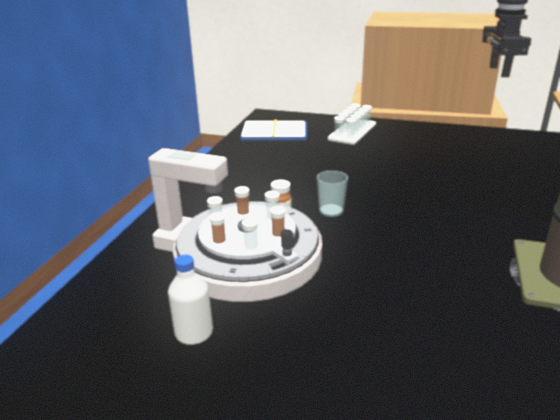

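The top view shows the stand centred near (260,195) with its head pointing up the image, and the knob at about (225,238). Holes show at (203,203), (284,246) and (309,222). The bottle is on the left at (148,190), the beaker at (370,250) and the jar at (353,196). I'll enlarge this view.

```bash
cat > h.py <<'E'
import numpy as np,cv2
from scipy.spatial.transform import Rotation as R
def ray(s,uv,z):
    K=s["camera_matrix"];d=np.linalg.inv(K)@[uv[0],uv[1],1]
    d=R.from_rotvec(s["orientation"]).as_matrix()@d if np.shape(s["orientation"])==(3,) else np.array(s["orientation"])@d
    p=np.array(s["position"]);return p+d*(z-p[2])/d[2]
E
python3 - <<'E'
from plant import eyes
from h import *
np.set_printoptions(precision=1,suppress=True)
s=eyes.snapshot("top")
im=s["pixels"][:,:,::-1]
c=cv2.resize(im[120:270,185:335],(600,600),interpolation=cv2.INTER_CUBIC)
cv2.imwrite("pics/crop1.png",c)
for n,uv,z in[("c",(260,193),60),("slothub",(225,238),115),("h1",(284,246),50),("h2",(309.5,222),50),("h-",(203,203),50),("headend",(259,160),206),("headback",(262,83),206),("bottle",(136,186),150),("beaker",(370,250),45),("jar",(354,195),70)]:print(n,ray(s,uv,z))
E
```

```text
c [635.5  82.6  60. ]
slothub [538.  153.7 115. ]
h1 [519.8  33.4  50. ]
h2 [570.6 -23.4  50. ]
h- [617.8 207.9  50. ]
headend [680.7  76.6 206. ]
headback [829.2  67.8 206. ]
bottle [644.8 325.3 150. ]
beaker [ 506.6 -153.6   45. ]
jar [ 625.  -119.4   70. ]
```

View pics/crop1.png

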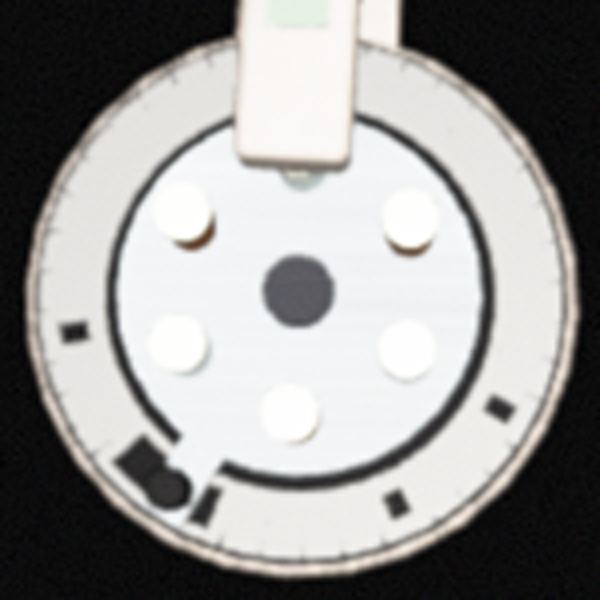

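The crop shows the hub at (298,291), the knob top at (168,489), the next hole at (397,503), the second hole at (500,408) and the -0.80 hole at (75,332). The slot runs from about (118,460) to (215,505). Next I'll fit the axis and angles.

```bash
python3 - <<'E'
from plant import eyes,kinematics,monitor
from h import *
from scipy.optimize import least_squares
np.set_printoptions(precision=3,suppress=True)
s=eyes.snapshot("top")
P=lambda u,v,z:ray(s,(185+(u+.5)/4-.5,120+(v+.5)/4-.5),z)
H=[P(397,503,50),P(500,408,50),P(75,332,50)];off=[1.05,1.67,-.8]
f=lambda x:np.concatenate([np.array([x[0]+125*np.cos(x[2]+o),x[1]+125*np.sin(x[2]+o)])-h[:2] for h,o in zip(H,off)])
q=least_squares(f,[635,82,2.6]);print("ring c,slot angle",q.x,"res",q.fun)
c=q.x[:2]
print("hub60",P(298,291,60),"hub70",P(298,291,70))
# foot circle, z=40 radius152
F=[P(27,300,40),P(577,300,40),P(300,577,40)]
g=least_squares(lambda x:[np.hypot(*(p[:2]-x))-152 for p in F],c);print("foot",g.x,g.fun)
k=P(168,489,115);d=k[:2]-c;print("knob",k,np.hypot(*d),np.arctan2(d[1],d[0]))
hb=np.array([829.2,67.8])-[680.7,76.6];ha=np.arctan2(hb[1],hb[0]);print("head dir",ha,"nominal pin",ha+np.radians(150))
for a in [np.arctan2(d[1],d[0]),q.x[2]+1.05]:
  rad=np.array([np.cos(a),np.sin(a),0]);t=np.array([-rad[1],rad[0],0])
  for sg in(1,-1):
    y=sg*t;z=np.array([0,0,-1.]);M=np.c_[np.cross(y,z),y,z]
    print(a,sg,kinematics.solve_ik([*(c+125*rad[:2]),85],R.from_matrix(M).as_rotvec()),kinematics.solve_ik([*(c+125*rad[:2]),180],R.from_matrix(M).as_rotvec()))
E
```

```text
ring c,slot angle [635.426  83.575   2.504] res [-0.183 -0.234  0.015 -0.114  0.167  0.347]
hub60 [636.91   84.466  60.   ] hub70 [635.693  84.001  70.   ]
foot [634.176  83.319] [-0.363 -0.363 -0.001]
knob [530.025 150.489 115.   ] 124.84680597079095 2.575943863587059
head dir -0.059190038928120456 nominal pin 2.558803839063374
2.575943863587059 1 [-0.544  0.858  0.317  1.924 -0.573  0.449 -1.943] [-0.514  0.689  0.258  1.865 -0.282  0.623 -2.218]
2.575943863587059 -1 [ 0.02   0.906 -0.663  1.894  0.896  0.67  -0.199] [ 0.034  0.747 -0.677  1.836  0.642  0.79   0.022]
3.5544690581628506 1 [-0.151  0.807 -0.003  2.     0.006  0.335 -1.316] [-0.105  0.641 -0.076  1.939  0.085  0.565 -1.396]
3.5544690581628506 -1 [ 0.42   1.031 -1.047  1.971  1.18   0.933  0.711] [ 0.507  0.949 -1.256  1.908  1.028  1.126  0.811]
```

The fit is good to 0.4 mm: axis at (635.4, 83.6), knob at 125 mm radius and 2.576 rad, next hole at 3.554 rad. I'll move above the knob and check with the wrist camera.

```bash
cat >> h.py <<'E'
C=np.array([635.4,83.6]);HOLE=3.554;KNOB=2.576
def pose(a,z,tan=0,rad=125):
    e=np.array([np.cos(a),np.sin(a),0]);t=np.array([-e[1],e[0],0]);d=np.array([0,0,-1.])
    M=np.c_[np.cross(t,d),t,d]
    p=np.r_[C,z]+rad*e+tan*t
    return p,R.from_matrix(M).as_rotvec()
E
python3 - <<'E'
from plant import *
from plant import r,eyes,monitor
from h import *
np.set_printoptions(precision=2,suppress=True)
r.reach(*pose(KNOB,220)); p,o=pose(KNOB,150); r.move_straight(p,o,rate=120)
tp=monitor.current_position();tr=monitor.current_tcp_rot()
s=eyes.snapshot("wrist");cv2.imwrite("pics/w1.png",s["pixels"][:,:,::-1])
K=np.array(s["camera_matrix"]);T=np.array(s["tool_from_camera"]);print(K,T,tp,p,monitor.current_clock(),monitor.current_ft_force())
def proj(w):
    t=R.from_rotvec(tr).inv().apply(np.array(w)-tp);c=np.linalg.inv(T)@np.r_[t,1]
    x,y,z=c[:3];h=np.hypot(x,y);th=np.arctan2(h,z);return K[0,2]+K[0,0]*th*x/h,K[1,2]+K[1,1]*th*y/h
for n,w in[("knobtop",pose(KNOB,115)[0]),("hole",pose(HOLE,50)[0]),("hole2",pose(HOLE+.62,50)[0])]:print(n,proj(w))
E
```

```text
[[325.19   0.   276.37]
 [  0.   325.19 210.45]
 [  0.     0.     1.  ]] [[  -0.     -0.96   -0.26   68.  ]
 [   1.     -0.     -0.     -0.16]
 [   0.     -0.26    0.96 -146.42]
 [   0.      0.      0.      1.  ]] [530.36 150.46 150.43] [529.87 150.59 150.  ] 3.975 [ 0.63 -0.08 -0.19]
knobtop (np.float64(276.9957895165723), np.float64(241.13294022729974))
hole (np.float64(406.8875467732438), np.float64(145.22949472958194))
hole2 (np.float64(431.50624990764675), np.float64(58.563039670903294))
```

View pics/w1.png

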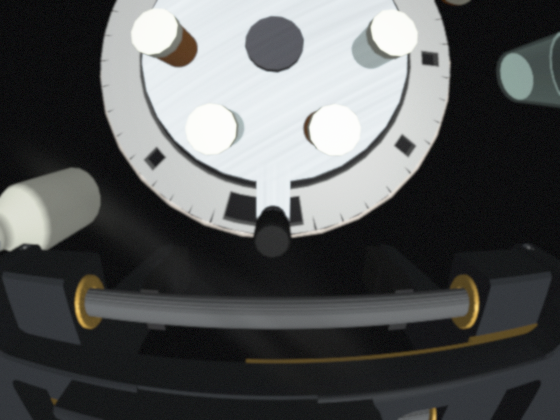

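The wrist view puts the knob top at (272,240), about 2 mm clockwise of the prediction, and the hole at (405,146), within 2 px of it. I'll correct, descend, grip and lift.

```bash
sed -i 's/HOLE=3.554;KNOB=2.576/HOLE=3.550;KNOB=2.560/' h.py; cat >> h.py <<'E'
from plant import r,fingers,eyes,monitor
np.set_printoptions(precision=2,suppress=True)
def st(n=""):
    p=np.array(monitor.current_position());d=p[:2]-C
    print(n,p,"rad %.1f ang %.4f"%(np.hypot(*d),np.arctan2(d[1],d[0])%(2*np.pi)),"F",np.array(monitor.current_ft_force()),"w %.1f"%monitor.current_gripper_width(),"t %.2f"%monitor.current_clock())
E
python3 - <<'E'
from h import *
p,o=pose(KNOB,83);print(r.move_straight(p,o,rate=80,guard=12));st("down")
fingers.close_gripper(40);st("grip")
p,o=pose(KNOB,89);r.move_straight(p,o,rate=30);st("up6")
p,o=pose(KNOB,94);r.move_straight(p,o,rate=30);st("up11")
E
```

```text
False
down [531.3  152.32  83.35] rad 124.7 ang 2.5581 F [ 1.08 -0.44 -0.64] w 88.3 t 4.97
grip [531.06 152.44  83.  ] rad 125.0 ang 2.5584 F [ 0.31 -0.29  0.01] w 22.6 t 5.97
up6 [530.9  152.32  88.63] rad 125.1 ang 2.5599 F [  2.4   0.8 -10.9] w 23.0 t 6.32
up11 [530.76 152.12  93.87] rad 125.1 ang 2.5618 F [  3.38   0.81 -12.97] w 22.8 t 6.63
```

```bash
python3 - <<'E'
from h import *
for a in np.linspace(KNOB,HOLE-.07,10)[1:]:
    p,o=pose(a,94);r.move_straight(p,o,rate=60);
    e=np.array([np.cos(a),np.sin(a)]);F=np.array(monitor.current_ft_force())
    print("%.3f rad %.1f tan %.1f z %.1f"%(a,F[:2]@e,F[:2]@[-e[1],e[0]],F[2]))
st()
E
```

```text
2.662 rad -3.4 tan -0.2 z -13.3
2.764 rad -3.8 tan 0.7 z -13.6
2.867 rad -2.5 tan 0.3 z -12.8
2.969 rad -4.5 tan 1.0 z -12.6
3.071 rad -5.0 tan 1.1 z -13.5
3.173 rad -4.7 tan 0.7 z -13.4
3.276 rad -5.1 tan 1.3 z -13.6
3.378 rad -4.3 tan 1.2 z -13.1
3.480 rad -5.6 tan 2.0 z -13.0
 [518.65  43.28  94.17] rad 123.5 ang 3.4741 F [  6.    -0.06 -13.01] w 22.7 t 9.93
```

```bash
python3 - <<'E'
from h import *
a=HOLE-.07
p,o=pose(a,91,0,124);print(r.move_straight(p,o,rate=15,guard=9));st("low")
fingers.release();st("rel")
p,o=pose(a,90,26);print(r.move_straight(p,o,rate=60,guard=6));st("beside")
s=eyes.snapshot("wrist");cv2.imwrite("pics/w2.png",s["pixels"][:,:,::-1])
E
```

```text
False
low [518.66  43.28  91.03] rad 123.5 ang 3.4741 F [  4.56   0.9  -11.79] w 23.0 t 10.29
rel [518.43  42.43  90.99] rad 124.0 ang 3.4800 F [-0.37 -0.14  0.38] w 87.9 t 11.34
False
beside [526.15  17.32  89.96] rad 127.8 ang 3.6869 F [ 0.8   0.04 -0.24] w 88.0 t 11.93
```

View pics/w2.png

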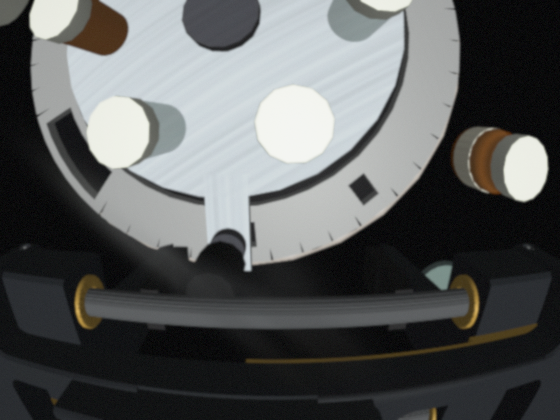

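The wrist view shows the knob at about (215,280), next to the left finger. The pin has been let down on the ring, and the next hole just peeks out on the anticlockwise side of the arm at (253,235). I'll push slowly with one finger until the pin drops.

```bash
python3 - <<'E'
from h import *
p,o=pose(HOLE-.07,88,30);r.move_straight(p,o,rate=40,guard=6)
for a in np.arange(HOLE-.07,HOLE+.09,.006):
    p,o=pose(a,88,31);g=r.move_straight(p,o,rate=12,guard=7)
    e=np.array([np.cos(a),np.sin(a)]);F=np.array(monitor.current_ft_force());ft=F[:2]@[-e[1],e[0]]
    print("%.3f tan %.1f rad %.1f z %.1f"%(a,ft,F[:2]@e,F[2]),g)
    if g or abs(ft)>8.5:break
st()
E
```

```text
3.480 tan 0.9 rad -1.1 z -1.2 False
3.486 tan -1.4 rad -0.1 z 0.8 False
3.492 tan -3.7 rad -0.1 z 0.6 False
3.498 tan -5.0 rad 0.2 z 0.8 False
3.504 tan -7.0 rad -1.2 z 0.2 False
3.510 tan -6.6 rad -0.6 z 0.2 False
3.516 tan -2.8 rad -0.9 z -0.6 False
3.522 tan -4.0 rad -1.4 z -2.6 False
3.528 tan -4.5 rad -0.8 z -3.7 False
3.534 tan -4.5 rad -0.1 z -4.1 False
3.540 tan -1.8 rad 0.6 z -0.9 False
3.546 tan -1.0 rad 1.4 z -0.1 False
3.552 tan -0.8 rad 0.1 z 0.0 False
3.558 tan -0.8 rad 0.3 z 1.6 False
3.564 tan -2.1 rad -0.0 z 2.0 False
3.570 tan -4.8 rad -1.8 z 1.8 False
3.576 tan -6.5 rad -0.3 z 1.7 False
3.582 tan -6.8 rad -2.0 z 1.5 False
3.588 tan -9.2 rad -0.8 z 0.7 False
 [535.31   4.79  87.91] rad 127.4 ang 3.8086 F [-3.22  8.7   0.75] w 87.7 t 16.98
```

The force fell at about 3.54 rad (the drop), stayed slack, then rose against the hole wall. I'll back off, rise and look.

```bash
python3 - <<'E'
from h import *
p,o=pose(HOLE,88,2);r.move_straight(p,o,rate=60);st("centred")
p,o=pose(HOLE,150,0);r.move_straight(p,o,rate=120);st("up")
s=eyes.snapshot("side");im=s["pixels"][:,:,::-1];a=cv2.resize(im[180:300,210:340],(520,480),interpolation=cv2.INTER_CUBIC)
# predicted knob top (115 if home, 123 if riding), side view
Rm=R.from_rotvec(s["orientation"]).as_matrix()
for z in(115,123):
    c=Rm.T@(pose(HOLE,z)[0]-s["position"]);u=s["camera_matrix"]@c/c[2];print(z,u[:2],(u[:2]-[210,180])*4)
for z in(80,88):
    c=Rm.T@(pose(HOLE,z)[0]-s["position"]);u=s["camera_matrix"]@c/c[2];print(z,u[:2],(u[:2]-[210,180])*4)
w=eyes.snapshot("wrist")["pixels"][:,:,::-1];cv2.imwrite("pics/w3.png",w)
cv2.imwrite("pics/s3.png",a)
E
```

```text
centred [521.59  31.82  88.03] rad 125.0 ang 3.5686 F [ 0.15 -0.62 -0.63] w 88.1 t 17.70
up [520.45  33.61 149.73] rad 125.3 ang 3.5518 F [-1.01 -0.3  -0.1 ] w 88.3 t 18.37
115 [307.96 201.78] [391.83  87.11]
123 [307.97 198.27] [391.9   73.06]
80 [307.89 216.83] [391.56 147.33]
88 [307.9  213.43] [391.62 133.74]
```

View pics/s3.png

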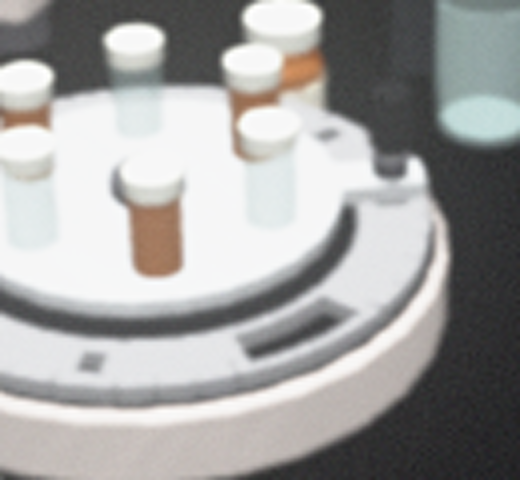

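View pics/w3.png

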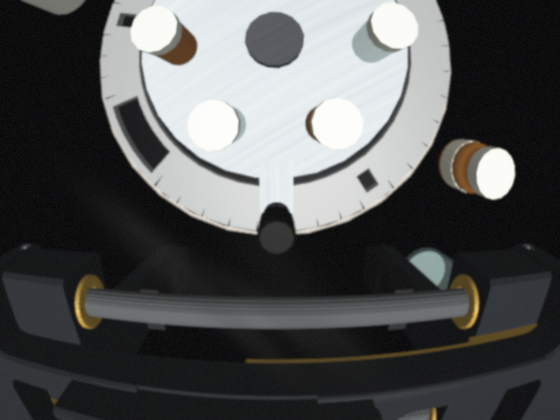

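The wrist view shows the arm standing where the hole was, with the knob top at (276,236). The black knob doesn't show against the dark background in the side crop, so I'll check the pin's height by lightly touching the knob top with closed fingers.

```bash
python3 - <<'E'
from h import *
fingers.close_gripper(10)
p,o=pose(HOLE,127);r.move_straight(p,o,rate=60)
p,o=pose(HOLE,112);print(r.move_straight(p,o,rate=12,guard=3));st("touch")
p,o=pose(HOLE,220);r.move_straight(p,o,rate=120);st("up")
E
```

```text
True
touch [520.62  33.95 115.42] rad 125.1 ang 3.5498 F [-0.81  0.06  5.18] w 0.4 t 21.21
up [520.12  33.84 219.34] rad 125.6 ang 3.5491 F [-0.54  0.35  0.66] w 0.5 t 22.23
```

The knob top is at 115.4 mm, so the pin is fully down and home. I'll hand it in.

```bash
python3 -c "
from plant import sign_off
print(sign_off())"
```

```text
the job is handed in; nothing more can be done
None
```

The turntable is locked at its next station: the pin dropped home in the first small hole (knob top felt at 115.4 mm), the knob is released, the glassware was not touched, and I handed the job in with the robot's clock at about 22 s.

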